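# Vent the sample chamber: clear its sprung lid and hold it open at the gauge arm

## Robot

A 6-joint arm with a two-finger parallel gripper is mounted at the origin on the work surface. World frame = base frame: x ahead of the robot, y to its left, z up, the work surface at z = 0. Lengths are in mm, angles in rad, forces in N, time in s.
With the tool pointing down it reaches from about 300 to 775 mm from the base axis. Payload 14.6 kg.
Tool frame: the origin (TCP) lies midway between the tips of the shut fingers; the grasp point (between the pads) lies 19 mm behind it (manip.grip_point_offset is the distance from the TCP to the grasp point, in mm); x points along the fingers, z is the direction in which the jaws open and shut, and the axes are right-handed (so a half turn about x gives the same grasp; the last joint's range is limited). The gripper opens to 94 mm and grips with 3 to 60 N. Pads are 16 mm wide; open, the fingers measure 119 mm over their backs; the gripper's body (75 mm by 177 mm) begins 78 mm behind the grasp point.
Start: joints at [1.115, 0.3, 1.521, -0, 1.321, -0.067], TCP at [208.49, 508.941, 205.446] pointing down, gripper open.
Joint ranges: [-3.03, 3.03], [-0.79, 2.21], [0.23, 2.52], [-1.04, 4.18], [0, 3.07], [-2.55, 2.55]. Speed limits (rad/s): [2.22, 2.22, 2.57, 3.14, 3.14, 3.14].

## Interface

Orientations are given as [roll, pitch, yaw] about the fixed x, y, z axes, in that order (R = Rz(yaw) Ry(pitch) Rx(roll)).
In Python, from cell import manip, camera, calibration, order gives the robot as it stands.
- The arm moves only by the tool jog_arm, never from a script. Its arguments are lists of equal length, an entry for each row: "turn": the turn, a rotation vector about the tool's x, y, z in degrees, a list of three; "dp": the shift along the tool's x, y, z in cm, a list of three; "gripper": the closure, from 0 (fully open) to 1 (shut). In form: {"turn": [[ax, ay, az], ...], "dp": [[tx, ty, tz], ...], "gripper": [gripper, ...]}. A call has 1 to 8 rows; each row shifts and turns the pose as measured when the row begins, along the tool's axes as they then stand; what a row does not reach is not made up. A row lasts 1/8 s, in which the tool goes at most 62.5 mm and 10.7 degrees, less where a joint would pass 70% of its speed; a pose out of reach is approached as far as the arm can. A call is refused whole if a number of a shift passes 6.25 or a number of a turn 10.7, either way. A call with a gripper value outside its range is refused whole. The fingers move at their own pace and stop on an object; "grip_force" is the grip in N (left out, the last holds). Time passes only in rows, so rows that do not move let the fingers close. It gives the time, the measured TCP pose, the force and the opening at its end, in the units of the state.
- manip.read_state(): the state, without advancing time (a new reading comes with each control period).
- camera(name): name is "scene" or "top"; returns (picture, depth): 480x640x3 uint8, red, green, blue; 480x640 float32, mm along the optical axis (not along the pixel's ray), 0 where there is no reading.
- calibration(name): a dict with "K" (3x3 intrinsics, pixels), "world_from_camera" (4x4, takes a point from camera to world coordinates). Camera axes: x right, y down, z forward; pixel columns grow to the right and rows downward; lengths in mm; the calibration is good to about 2 mm. A picture is of the moment at which its call begins. calibration takes no time and is no camera call.
- order.sign_off(): hands the job in, once; it reports no verdict.
The state is a dict: "clock": time; "joints": joint angles; "qd": joint speeds; "effort": joint torques, N m; "eef_pos": TCP position; "eef_rot": TCP orientation; "wrist_force": force on the tool from outside, world axes, zero at the start; "moment": the same for the moment, N m; "finger_gap": finger opening in mm.
Only numpy, scipy, OpenCV 4.12 (cv2) and the standard library are available. Lean on these libraries where they do the work, as an engineer would, in place of code of your own. Each camera call takes 0.05 s, during which the arm holds its last target.

## Task

Someone left a small bottle on the lid of the white sample chamber: stand it upright on the steel tray next to the other little bottle. Then lift the chamber's spring-closed lid by its bar handle until the lid lies level with the thin steel gauge arm sloping up beside it, and finish while still holding the lid there, steady. Leave the gauge arm and the other things as they are.

Things in the scene. Friction and masses are not known exactly. Their poses are not given: they have to be found in the camera images.
- chamber: White sample chamber, 220 (x) x 200 (y) x 100 mm high, plus a lid on top and a grey hinge block behind; fixed to the bench. Origin at the centre of its underside; +x points from its front (grey panel with a small dark screen, towards the robot) to its hinge at the back, z up. It is turned differently each time.
- lid (a joint): Angle of the chamber's lid, rad: 0 = shut (flat), grows as its front edge is lifted, up to 1.4. The lid is a white plate 228 x 200 x 12 mm, 0.45 kg, top face 112 mm above the bench when shut; it turns about the chamber's y axis. A spring always pulls it shut: it needs about 6 N straight up at the handle to start, rising to about 14 N straight up at 0.75 rad, and slams if let go.
- lid_hinge (a point): A point on the lid's hinge axis, at the back of the chamber, 106 mm above the bench and 118 mm behind the chamber's centre. The axis is parallel to the chamber's y axis. Orientation is the lid's.
- lid_handle (a point): Middle of the lid's bar handle: a round steel bar, 12 mm thick and 100 mm long, parallel to the hinge axis, on a post at each end. With the lid shut the middle of the bar lies 152 mm above the bench, 40 mm above the lid's top (34 mm clear beneath the bar), 85 mm in front of the chamber's centre and 203 mm in front of the hinge axis. Moves and turns with the lid: x axis along the lid from front to hinge.
- gauge (a joint): Angle of the gauge arm, rad, measured like the lid's: when both values are equal the lid is level with the arm. Set differently each time (0.40 to 0.75); stays by friction and must not be shifted.
- gauge_tip (a point): Free end of the gauge arm: a straight bare steel rod 10 mm thick and 228 mm long, pivoted on the lid's hinge axis, 113 mm from the chamber's middle on its -y side (13 mm outside the lid's edge), sloping up towards the front. Its x axis runs along the rod from free end to pivot; the right lid position is the one parallel to it.
- vial: Small amber glass bottle with a white cap, 38 mm in diameter, 85 mm tall, about 90 g, standing on the shut lid behind the bar handle at the start. Origin at the centre of its underside, z along its axis.
- tray: Shallow steel tray, 170 (x) x 120 (y) mm, rim 14 mm high, walls and floor 4 mm thick, fixed to the bench to the left or to the right of the chamber. Origin at the centre of its underside.
- tray_in (a point): Centre of the tray's inner floor, 4 mm above the bench; x along the tray's long side, pointing away from the robot.
- neighbour: Another bottle just like the first, standing on the far half (+x) of the tray; the near half is free. Origin at the centre of its underside.
- beaker: Clear plastic beaker, 84 mm across the rim, 110 mm tall, on the other side of the chamber from the tray. Origin at the centre of its underside.
- dish: Flat glass dish, 80 mm across, 16 mm high, to the right. Origin at the centre of its underside.
- wash: Grey wash bottle with pointed top, 68 mm in diameter, 190 mm tall, to the left rear. Origin at the centre of its underside.
There are look-alikes about, which are no part of the job. There is more than one size of the tray; the job needs the smallest. What is shaped like the vial but yellow is not meant.

How it is judged (in metres and radians):
On the way:
1. the bottle stands upright on the tray, released, while the lid is still shut (x of vial in the frame of tray_in between -0.08 and 0.08 m and y of vial in the frame of tray_in between -0.055 and 0.055 m and z of vial in the frame of tray_in below 0.006 m and angle between vial's own z axis and vertical below 0.1 rad and linear speed of vial below 0.03 m/s and contact force between the fingers and vial below 0.05 N and value of joint lid below 0.05 rad), for 0.2 s.
At the end, for the whole second after the job is handed in: The lid is within 0.07 rad (4 degrees) of the gauge arm's angle, still (under 0.1 rad/s) and held by the robot's fingers (contact force over 2 N); the bottle stands upright (within 0.1 rad) and at rest on the tray floor, not touched by the fingers (x of vial in the frame of tray_in between -0.08 and 0.08 m and y of vial in the frame of tray_in between -0.055 and 0.055 m and z of vial in the frame of tray_in below 0.006 m and angle between vial's own z axis and vertical below 0.1 rad and linear speed of vial below 0.03 m/s and contact force between the fingers and vial below 0.05 N and angle between the x axis of lid_handle and the x axis of gauge_tip, either way round below 0.07 rad and velocity of joint lid between -0.1 and 0.1 rad/s and contact force between the fingers and lid above 2 N); the arm keeps its last pose, push and grip.
It fails at once if the gauge arm is shifted (its tip by more than 10 mm) (distance of gauge_tip from where it was at the start of the episode above 0.01 m).
It fails at once if the bottle is tipped over (more than 0.7 rad) (angle between vial's own z axis and vertical above 0.7 rad).
It fails at once if a bystander is moved more than 30 mm (distance of any of neighbour, beaker, dish, wash from where it was at the start of the episode above 0.03 m).
It also fails if it takes over 59 s, if anything falls off the work surface, if the arm or the gripper's body presses on something with over 40 N, if the wrist force passes 120 N, or if a joint passes its speed limit or range.

## Working session

There is one attempt and no reset: what is moved stays moved. The work goes in short steps, Python scripts to look and compute and a tool call to move; the robot and the scene stay as the last step left them, time stands still between calls to the robot, and variables do not carry over. Pictures are saved under pics/ and viewed, and the job is handed in when it is done.

Besides the shell and the picture viewer there is one more tool, called after "Call:" as name(argument=value, ...) on one line, values as JSON. jog_arm: Moves the arm, as the interface text tells. Its arguments: {"type":"object","properties":{"turn":{"type":"array","items":{"type":"array","items":{"type":"number"}}},"dp":{"type":"array","items":{"type":"array","items":{"type":"number"}}},"gripper":{"type":"array","items":{"type":"number"}},"grip_force":{"type":"number"}},"required":["turn","dp","gripper"]}

```bash
ls; mkdir -p pics; python3 - <<'E'
from cell import manip, camera, calibration
import cv2, numpy as np
for n in ("scene","top"):
    p,d=camera(n); cv2.imwrite(f"pics/{n}0.png",p[:,:,::-1]); np.save(f"pics/{n}0.npy",d)
    c=calibration(n); print(n,np.round(c["K"],1).tolist(),np.round(c["world_from_camera"],3).tolist())
print(manip.read_state())
E
```

```text
pics
scene [[438.6, 0.0, 310.5], [0.0, 438.6, 236.1], [0.0, 0.0, 1.0]] [[-0.672, 0.476, -0.568, 1113.993], [0.741, 0.451, -0.498, 603.391], [0.019, -0.755, -0.655, 875.466], [0.0, 0.0, 0.0, 1.0]]
top [[490.1, 0.0, 317.7], [0.0, 490.1, 231.6], [0.0, 0.0, 1.0]] [[-0.024, -0.983, 0.183, 195.454], [-1.0, 0.024, -0.003, 59.555], [-0.001, -0.183, -0.983, 1543.331], [0.0, 0.0, 0.0, 1.0]]
{'clock': 0.1, 'joints': array([ 1.11537647e+00,  3.00398483e-01,  1.52150046e+00, -2.20422029e-06,
        1.32066978e+00, -6.66422864e-02]), 'qd': array([-2.11927147e-05, -2.49159757e-03, -2.12043739e-03, -1.09941738e-03,
        1.89668214e-03, -1.58852678e-04]), 'effort': array([ 1.28179818e-04, -5.32649016e+01, -3.53278184e+01,  7.08956318e-02,
        2.36040872e-02, -6.94673690e-05]), 'eef_pos': array([208.40942805, 508.7470819 , 204.9602578 ]), 'eef_rot': array([ 3.07713779,  1.56982025, -2.02402821]), 'wrist_force': array([0.98100408, 0.02437665, 0.44167604]), 'moment': array([-0.01266655, -0.0370542 , -0.02659881]), 'finger_gap': 93.90676157556838}
```

View pics/scene0.png

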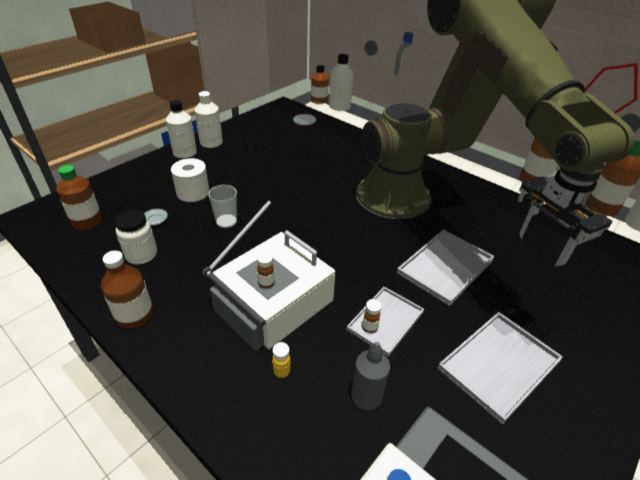

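View pics/top0.png

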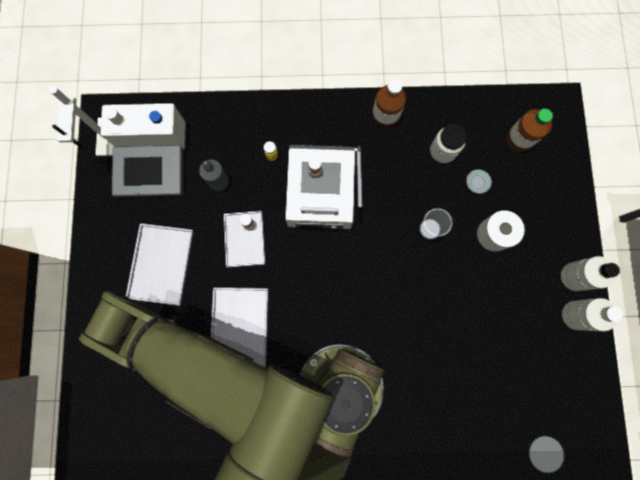

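The top view shows the chamber at (320,187), with the vial on its lid at (315,168), the bar at (319,210) and the gauge rod at x≈360. The smallest tray is at (243,238), with the neighbour at (248,222) in its far half. The yellow bottle is at (270,152) and the wash bottle at (213,175). Next I'll measure from depth.

```bash
cat > h.py <<'E'
from cell import manip, camera, calibration
import cv2, numpy as np
def cloud(n,d):
    c=calibration(n);K=c["K"];T=c["world_from_camera"]
    v,u=np.mgrid[:480,:640]
    P=np.stack([(u-K[0,2])/K[0,0]*d,(v-K[1,2])/K[1,1]*d,d],-1)@T[:3,:3].T+T[:3,3]
    P[d<=0]=np.nan
    return P
def proj(n,X):
    c=calibration(n);T=np.linalg.inv(c["world_from_camera"]);q=np.atleast_2d(X)@T[:3,:3].T+T[:3,3]
    q=q@np.array(c["K"]).T; return q[:,:2]/q[:,2:]
E
python3 - <<'E'
from h import *
np.set_printoptions(suppress=True,precision=1)
for n in ("top","scene"):
    P=cloud(n,np.load(f"pics/{n}0.npy")); im=cv2.imread(f"pics/{n}0.png")
    X,Y,Z=P[...,0],P[...,1],P[...,2]
    m=(abs(Z-112)<5)&(X>350)&(X<800)&(abs(Y)<330)
    nn,lab,st,_=cv2.connectedComponentsWithStats(m.astype(np.uint8))
    k=1+np.argmax(st[1:,4]); q=P[lab==k]
    r=cv2.minAreaRect(q[:,:2].astype(np.float32)); print(n,"lid",r,st[k],np.median(q[:,2])); print(cv2.boxPoints(r))
    # things above lid
    m=(Z>122)&(Z<220)&(X>350)&(X<800)&(abs(Y)<330)
    nn,lab,st,_=cv2.connectedComponentsWithStats(m.astype(np.uint8))
    for k in range(1,nn):
        if st[k,4]>8:
            q=P[lab==k]; print("  above",st[k],q.mean(0),q.min(0),q.max(0),im[lab==k].mean(0))
E
```

```text
top lid ((613.958740234375, 43.09938049316406), (202.9281768798828, 235.87399291992188), 86.02945709228516) [ 286  145   70   77 3897] 111.08397559990908
[[489.3 -50. ]
 [724.6 -66.3]
 [738.6 136.2]
 [503.3 152.5]]
  above [440 132   3   8  12] [ 745.8 -327.7  129.1] [ 736.4 -329.9  122.4] [ 758.1 -325.8  135.6] [59.6 63.  62.8]
  above [357 154   5  53 174] [599.3 -67.5 172.7] [512.3 -76.3 122.5] [697.  -58.5 218.6] [162.7 156.6 156.5]
  above [308 157  13  20 209] [642.2  60.4 178.2] [627.6  43.6 123. ] [665.5  79.2 203. ] [169.3 173.9 177.4]
  above [300 207  39   7 166] [520.8  49.7 153.1] [512.2  -5.7 123.7] [529.3 105.4 162.2] [199.5 194.4 193.6]
scene lid ((617.49951171875, 36.823097229003906), (219.52903747558594, 241.4517364501953), 86.39393615722656) [ 202  233  133   92 5315] 111.01532192150285
[[490.1 -65.1]
 [731.1 -80.3]
 [744.9 138.8]
 [503.9 154. ]]
  above [213 202  58  62 330] [606.4 -65.6 168.5] [515.1 -76.4 122.6] [699.3 -56.7 218.4] [153.5 150.8 150.7]
  above [133 222  11   8  26] [ 747.7 -327.2  126.7] [ 731.5 -329.8  122.7] [ 762.8 -323.9  131.4] [14.1 13.1 13.2]
  above [284 231  33  33 247] [526.   55.9 149.1] [516.1  -3.6 123.6] [533.6 107.2 160.6] [155.3 153.9 153.2]
  above [257 253  18  34 507] [656.6  68.5 168.4] [633.2  43.6 122.1] [670.9  81.5 198.6] [120.7 133.7 142.5]
```

```bash
python3 - <<'E'
from h import *
np.set_printoptions(suppress=True,precision=1)
import sys
a=cv2.imread("pics/top0.png")[130:280,190:390]; b=cv2.imread("pics/scene0.png")[190:390,190:440]
cv2.imwrite("pics/a.png",cv2.resize(a,(800,600),interpolation=cv2.INTER_CUBIC)); cv2.imwrite("pics/b.png",cv2.resize(b,(750,600),interpolation=cv2.INTER_CUBIC))
E
python3 - <<'E'
from h import *
np.set_printoptions(suppress=True,precision=2)
for n in ("top","scene"):
    P=cloud(n,np.load(f"pics/{n}0.npy")); im=cv2.imread(f"pics/{n}0.png").astype(int)
    X,Y,Z=P[...,0],P[...,1],P[...,2]
    # rod
    m=(Z>112)&(Z<240)&(X>490)&(X<760)&(Y<-52)&(Y>-90)
    q=P[m]
    for _ in range(4):
        c=q.mean(0); u=np.linalg.svd(q-c)[2][0]
        r=np.linalg.norm((q-c)-np.outer((q-c)@u,u),axis=1); q=q[r<max(2*np.median(r),3)]
    if u[0]>0:u=-u
    print(n,"rod",c,u,"ang",np.arctan2(u[2],np.hypot(u[0],u[1])),"yaw",np.arctan2(-u[1],-u[0]),len(q), "resid",np.median(r), "extent",((q-c)@u).min(),((q-c)@u).max())
    # bar
    m=(Z>150)&(Z<164)&(X>500)&(X<545)&(Y>-30)&(Y<130)
    q=P[m]; c=q.mean(0); u=np.linalg.svd(q-c)[2][0]; u*=np.sign(u[1])
    print("bar",c,u,"yaw",np.arctan2(-u[0],u[1]),q.min(0),q.max(0))
    # vial cap
    m=(Z>192)&(Z<205)&(X>610)&(X<690)&(Y>30)&(Y<95); q=P[m]; print("vialcap",q.mean(0),(q.min(0)+q.max(0))/2,len(q))
    for z in (130,145,160,175):
        m=(abs(Z-z)<8)&(X>610)&(X<690)&(Y>30)&(Y<95); q=P[m]; 
        if len(q): print("   vial",z,q.min(0),q.max(0),len(q))
    m=(Z>2)&(Z<25)&(X>380)&(X<600)&(Y>140)&(Y<330)&(im.min(2)>70)
    nn,lab,st,_=cv2.connectedComponentsWithStats(m.astype(np.uint8),connectivity=4)
    k=1+np.argmax(st[1:,4]); q=P[lab==k]; r=cv2.minAreaRect(q[:,:2].astype(np.float32)); print("tray",r,cv2.boxPoints(r),st[k])
    m=(Z>40)&(Z<100)&(X>380)&(X<620)&(Y>160)&(Y<300);
    nn,lab,st,_=cv2.connectedComponentsWithStats(m.astype(np.uint8),connectivity=4)
    for k in range(1,nn):
      if st[k,4]>10: q=P[lab==k]; print("obj",st[k],q.min(0),q.max(0)); t=q[q[:,2]>q[:,2].max()-8]; print("   top",t.mean(0),len(t))
E
```

```text
top rod [607.6  -67.88 168.36] [-0.88  0.05  0.47] ang 0.4848572611391282 yaw -0.05676174099911078 185 resid 3.227147407626522 extent -122.7611514302633 107.35801773808399
bar [521.2   49.07 155.41] [0.07 1.   0.  ] yaw -0.0684275901229293 [513.14  -5.68 150.08] [528.93 104.83 162.22]
vialcap [648.55  60.37 196.05] [648.9   59.51 197.55] 100
   vial 130 [627.58  43.71 122.98] [639.99  76.71 137.8 ] 15
   vial 145 [628.89  43.77 137.46] [650.48  79.25 151.79] 26
   vial 160 [628.73  43.62 154.32] [648.48  78.8  167.81] 30
   vial 175 [631.03  46.78 167.16] [643.68  75.96 181.96] 18
tray ((467.6011962890625, 277.4324951171875), (103.25203704833984, 175.41014099121094), 89.68002319335938) [[379.61 226.3 ]
 [555.02 225.32]
 [555.59 328.57]
 [380.19 329.55]] [231 211  34  55 718]
obj [239 214  15  15 152] [492.07 255.68  40.21] [527.22 292.9   92.89]
   top [511.66 276.06  88.25] 74
scene rod [617.03 -65.93 163.09] [-0.88  0.05  0.46] ang 0.4831043301736674 yaw -0.058663375346882464 347 resid 3.150098275226305 extent -118.32947100914522 114.6528205343031
bar [525.58  54.69 154.91] [ 0.06  1.   -0.  ] yaw -0.06037168687812441 [516.12  -2.43 150.32] [532.69 107.24 160.57]
vialcap [650.99  62.12 195.66] [650.38  61.12 195.36] 143
   vial 130 [636.07  51.77 122.07] [670.04  80.13 137.79] 71
   vial 145 [641.87  49.53 137.47] [670.87  81.54 152.96] 84
   vial 160 [637.98  46.56 152.03] [669.45  81.51 167.96] 99
   vial 175 [634.69  47.18 167.04] [669.08  78.64 182.74] 83
tray ((468.6956787109375, 279.146240234375), (176.98919677734375, 101.56746673583984), 0.1106189489364624) [[380.1  329.76]
 [380.3  228.19]
 [557.29 228.53]
 [557.09 330.1 ]] [ 347  287   71   59 1380]
obj [364 300  17  26 348] [494.9  258.93  40.02] [532.3  295.6   92.99]
   top [513.25 276.31  87.92] 137
```

View pics/a.png

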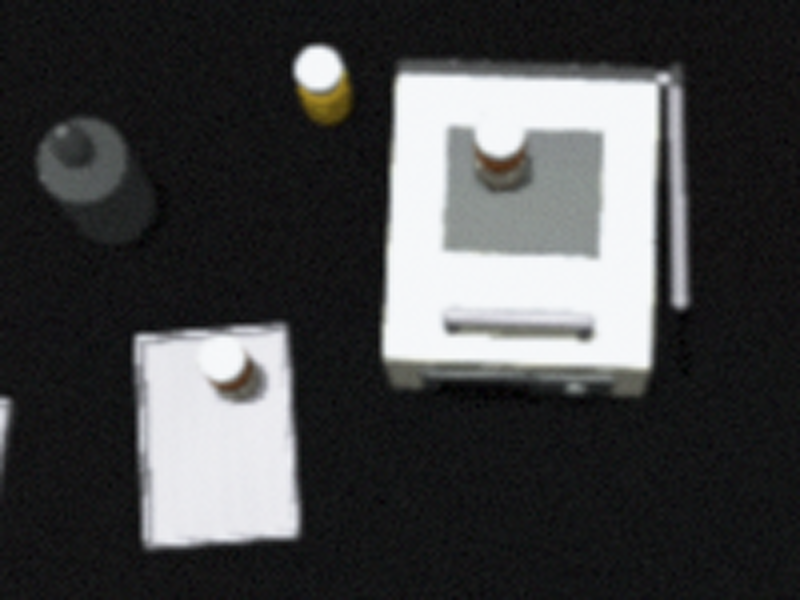

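View pics/b.png

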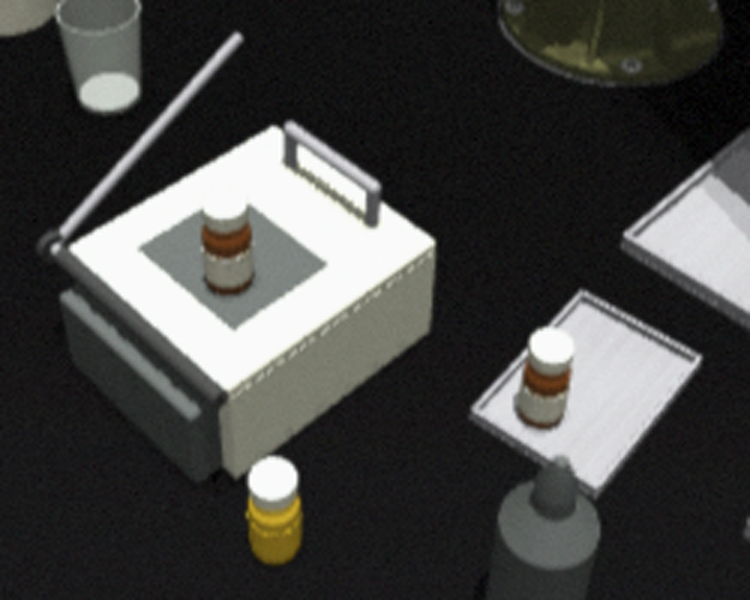

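```bash
python3 - <<'E'
from h import *
np.set_printoptions(suppress=True,precision=2)
for n in ("top","scene"):
    P=cloud(n,np.load(f"pics/{n}0.npy")); im=cv2.imread(f"pics/{n}0.png").astype(int)
    X,Y,Z=P[...,0],P[...,1],P[...,2]
    m=(Z>-5)&(Z<25)&(X>330)&(X<640)&(Y>140)&(Y<400)&(im.min(2)>70)
    nn,lab,st,ce=cv2.connectedComponentsWithStats(m.astype(np.uint8),connectivity=4)
    for k in range(1,nn):
      if st[k,4]<100: continue
      q=P[lab==k]; r=cv2.minAreaRect(q[:,:2].astype(np.float32)); print("tray",r,cv2.boxPoints(r).round().tolist(),st[k],np.median(q[:,2]))
    # lid edges
    m=(abs(Z-112)<5)&(X>350)&(X<800)&(abs(Y)<200); q=P[m&(im.min(2)>60)][:,:2]
    a=-0.064; R=np.array([[np.cos(a),-np.sin(a)],[np.sin(a),np.cos(a)]]); w=q@R
    print(np.percentile(w,[0.5,1,99,99.5],axis=0), "centre mid",R@((np.percentile(w,.7,axis=0)+np.percentile(w,99.3,axis=0))/2))
    # lateral edges yaw
    for s in (0,1):
        e=[]
        for x in range(int(w[:,0].min())+25,int(w[:,0].max())-40,8):
            t=w[abs(w[:,0]-x)<5]; e.append([x,t[:,1].max() if s else t[:,1].min()])
        e=np.array(e); print("edge",s,np.polyfit(e[:,0],e[:,1],1)[0]+a, e[:,1].mean())
    m=(Z>20)&(X>330)&(X<800)&(Y>80)&(Y<400)
    nn,lab,st,_=cv2.connectedComponentsWithStats(m.astype(np.uint8),connectivity=4)
    for k in range(1,nn):
      if st[k,4]>50: q=P[lab==k]; print("obj",q.min(0),q.max(0),st[k,4])
E
```

```text
tray ((467.60400390625, 292.5079650878906), (176.94778442382812, 126.73261260986328), 3.1463429927825928) [[376.0, 351.0], [383.0, 224.0], [559.0, 234.0], [552.0, 361.0]] [ 223  211   42   56 1930] 3.1719846070121775
[[493.44 -16.3 ]
 [494.48 -15.07]
 [724.47 181.04]
 [725.81 182.16]] centre mid [613.54  43.79]
edge 0 -0.06266938886495757 -15.134357788112196
edge 1 -0.06059069284138488 181.8808720243225
obj [720.76 182.17  20.09] [758.59 220.07  91.51] 182
obj [491.81  80.01  20.09] [743.36 150.66 162.22] 1726
obj [624.18 341.94  20.81] [694.24 399.4  190.12] 562
obj [492.07 255.68  22.42] [527.22 292.9   92.89] 168
tray ((459.49798583984375, 285.1591796875), (190.137451171875, 131.9976348876953), 3.225998640060425) [[361.0, 346.0], [368.0, 214.0], [558.0, 225.0], [551.0, 356.0]] [ 347  286   77   70 2396] 3.476708593618241
tray ((571.6064453125, 146.84356689453125), (4.6288042068481445, 136.02056884765625), 86.66387939453125) [[504.0, 148.0], [639.0, 141.0], [640.0, 145.0], [504.0, 153.0]] [295 294  39  35 234] 13.016601605947983
[[496.85 -23.19]
 [498.54 -14.52]
 [726.57 183.77]
 [727.21 184.7 ]] centre mid [616.19  42.34]
edge 0 -0.06159730954400586 -14.759731946455531
edge 1 -0.05445187161925654 184.7974576297593
obj [499.79  80.01  20.1 ] [750.16 153.74 159.74] 4372
obj [494.9  258.93  20.12] [532.3  295.9   92.99] 433
obj [627.41 344.36  20.01] [695.71 399.95 190.31] 1312
obj [727.51 184.52  21.17] [763.21 222.1   87.96] 462
```

```bash
cat >> h.py <<'E'
from scipy.spatial.transform import Rotation as Ro
import math
np.set_printoptions(suppress=True,precision=2)
def cur():
    s=manip.read_state(); return np.array(s["eef_pos"]),Ro.from_euler("xyz",s["eef_rot"]),s
def down(jaw_yaw, tilt=0):
    """tool x down, z (jaw) along world heading jaw_yaw"""
    x=np.array([0,0,-1.]); z=np.array([math.cos(jaw_yaw),math.sin(jaw_yaw),0]); y=np.cross(z,x)
    return Ro.from_matrix(np.stack([x,y,z],1))
def rows(p,R,tp,TR,mm=50,deg=9.5,n=None):
    dv=(R.inv()*TR).as_rotvec(degrees=True); d=tp-p
    k=n or max(1,math.ceil(np.linalg.norm(d)/mm-1e-6),math.ceil(np.linalg.norm(dv)/deg-1e-6))
    print("n",k,"tot d(world)",d,"turn",dv)
    for i in range(k):
        Ri=R*Ro.from_rotvec(dv*i/k,degrees=True)
        print(i,"turn",np.round(dv/k,1).tolist(),"dp",np.round(Ri.inv().apply(d/k)/10,2).tolist())
E
python3 - <<'E'
from h import *
p,R,s=cur(); print(p); print(R.as_matrix())
a=-.062
for j in (math.pi/2+a,-math.pi/2+a): print((R.inv()*down(j)).as_rotvec(degrees=True))
# vial TCP: grasp at 57 above base
tp=np.array([649.5,62.5,112+57-19+110])
J=math.pi/2+a if abs((R.inv()*down(math.pi/2+a)).magnitude())<1.6 else -math.pi/2+a
rows(p,R,tp,down(J))
E
```

```text
[208.41 508.75 204.96]
[[-0.   -0.93  0.38]
 [-0.    0.38  0.93]
 [-1.    0.   -0.  ]]
[-18.72  -0.05  -0.01]
[161.28  -0.02   0.08]
n 13 tot d(world) [ 441.09 -446.25   55.04] turn [-18.72  -0.05  -0.01]
0 turn [-1.4, -0.0, -0.0] dp [-0.42, -4.44, -1.89]
1 turn [-1.4, -0.0, -0.0] dp [-0.42, -4.39, -2.0]
2 turn [-1.4, -0.0, -0.0] dp [-0.42, -4.34, -2.11]
3 turn [-1.4, -0.0, -0.0] dp [-0.42, -4.29, -2.22]
4 turn [-1.4, -0.0, -0.0] dp [-0.42, -4.23, -2.33]
5 turn [-1.4, -0.0, -0.0] dp [-0.42, -4.17, -2.43]
6 turn [-1.4, -0.0, -0.0] dp [-0.42, -4.11, -2.54]
7 turn [-1.4, -0.0, -0.0] dp [-0.42, -4.04, -2.64]
8 turn [-1.4, -0.0, -0.0] dp [-0.42, -3.97, -2.74]
9 turn [-1.4, -0.0, -0.0] dp [-0.42, -3.9, -2.84]
10 turn [-1.4, -0.0, -0.0] dp [-0.42, -3.83, -2.94]
11 turn [-1.4, -0.0, -0.0] dp [-0.42, -3.76, -3.03]
12 turn [-1.4, -0.0, -0.0] dp [-0.42, -3.68, -3.12]
```

Call:
jog_arm(turn=[[-1.4, 0, 0], [-1.4, 0, 0], [-1.4, 0, 0], [-1.4, 0, 0], [-1.4, 0, 0], [-1.4, 0, 0], [-1.4, 0, 0], [-1.4, 0, 0]], dp=[[-1, -4.4, -1.9], [-1, -4.4, -2], [-1, -4.3, -2.1], [-1, -4.3, -2.2], [-0.5, -4.2, -2.3], [-0.5, -4.2, -2.4], [0, -4.1, -2.5], [0, -4, -2.6]], gripper=[0, 0, 0, 0, 0, 0, 0, 0], grip_force=20)

```text
clock: 1.1
eef_pos: [485.1, 228.8, 254.6]
eef_rot: [2.674, 1.566, -2.22]
wrist_force: [0.5, 1.3, 0.3]
finger_gap: 94.0
```

```bash
python3 - <<'E'
from h import *
p,R,s=cur(); print(p,s["clock"],s["wrist_force"])
rows(p,R,np.array([649.5,62.5,250]),down(math.pi/2-.062))
E
```

```text
[485.09 228.78 254.57] 1.1 [0.53 1.29 0.25]
n 5 tot d(world) [ 164.41 -166.28   -4.57] turn [-6.86 -0.26 -0.15]
0 turn [-1.4, -0.1, -0.0] dp [0.09, -3.84, -2.68]
1 turn [-1.4, -0.1, -0.0] dp [0.09, -3.77, -2.77]
2 turn [-1.4, -0.1, -0.0] dp [0.09, -3.7, -2.86]
3 turn [-1.4, -0.1, -0.0] dp [0.09, -3.63, -2.94]
4 turn [-1.4, -0.1, -0.0] dp [0.09, -3.56, -3.03]
```

Call:
jog_arm(turn=[[-1.4, 0, 0], [-1.4, 0, 0], [-1.4, 0, 0], [-1.4, 0, 0], [-1.4, 0, 0], [0, 0, 0]], dp=[[0, -3.8, -2.7], [0, -3.8, -2.8], [0, -3.7, -2.9], [0, -3.6, -2.9], [0, -3.6, -3], [0, 0, 0]], gripper=[0, 0, 0, 0, 0, 0])

```text
clock: 1.85
eef_pos: [655.2, 53.7, 251.3]
eef_rot: [2.152, 1.562, -2.619]
wrist_force: [0.0, 0.5, 0.9]
finger_gap: 93.8
```

```bash
python3 - <<'E'
from h import *
p,R,s=cur(); print(p,s["clock"],s["wrist_force"])
rows(p,R,np.array([649.5,62.5,150]),down(math.pi/2-.062),mm=30)
E
```

```text
[655.19  53.68 251.34] 1.85 [0.04 0.53 0.91]
n 4 tot d(world) [  -5.69    8.82 -101.34] turn [ 0.2  -0.29 -0.44]
0 turn [0.1, -0.1, -0.1] dp [2.53, 0.14, 0.22]
1 turn [0.1, -0.1, -0.1] dp [2.53, 0.14, 0.22]
2 turn [0.1, -0.1, -0.1] dp [2.53, 0.15, 0.22]
3 turn [0.1, -0.1, -0.1] dp [2.53, 0.15, 0.21]
```

Call:
jog_arm(turn=[[0.2, -0.3, -0.4], [0, 0, 0], [0, 0, 0], [0, 0, 0]], dp=[[0.5, 0.6, 0.9], [2, 0, 0], [2.5, 0, 0], [0, 0, 0]], gripper=[0, 0, 0, 0])

```text
clock: 2.35
eef_pos: [646.2, 68.4, 199.6]
eef_rot: [0.316, 1.569, 1.827]
wrist_force: [-0.3, -0.2, 0.2]
finger_gap: 94.0
```

```bash
python3 - <<'E'
from h import *
p,R,s=cur(); print(p,s["clock"],s["wrist_force"])
rows(p,R,np.array([649.5,62.5,150]),down(math.pi/2-.062),mm=30)
pic,d=camera("scene"); cv2.imwrite("pics/s1.png",cv2.resize(pic[130:380,180:480,::-1],None,fx=2.4,fy=2.4))
E
```

```text
[646.19  68.42 199.62] 2.35 [-0.33 -0.22  0.17]
n 2 tot d(world) [  3.31  -5.92 -49.62] turn [ 0.13  0.1  -0.03]
0 turn [0.1, 0.0, -0.0] dp [2.48, -0.18, -0.29]
1 turn [0.1, 0.0, -0.0] dp [2.48, -0.18, -0.29]
```

View pics/s1.png

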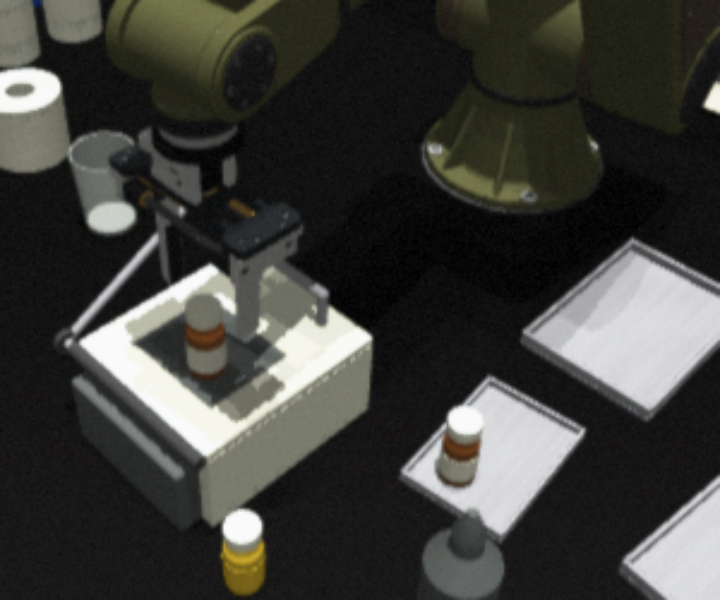

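The vial's cap at (205,300) sits midway between the fingertips at (250,330) and (165,270), so I'll go down and grip.

Call:
jog_arm(turn=[[0, 0, 0], [0, 0, 0], [0, 0, 0], [0, 0, 0]], dp=[[0, -0.35, -0.6], [2.5, 0, 0], [2.5, 0, 0], [0, 0, 0]], gripper=[0, 0, 0, 0])

```text
clock: 2.9
eef_pos: [651.7, 62.5, 155.6]
eef_rot: [-1.277, 1.561, 0.235]
wrist_force: [-0.1, -0.7, -0.4]
finger_gap: 93.8
```

```bash
python3 - <<'E'
from h import *
p,R,s=cur(); print(p,s["clock"],s["wrist_force"])
rows(p,R,np.array([649.5,62.5,150]),down(math.pi/2-.062),mm=30)
E
```

```text
[651.71  62.49 155.57] 2.9 [-0.1  -0.66 -0.45]
n 1 tot d(world) [-2.21  0.01 -5.57] turn [0.18 0.16 0.53]
0 turn [0.2, 0.2, 0.5] dp [0.56, 0.23, -0.01]
```

Call:
jog_arm(turn=[[0, 0, 0.5], [0, 0, 0], [0, 0, 0], [0, 0, 0], [0, 0, 0], [0, 0, 0]], dp=[[0.4, 0.2, 0], [0, 0, 0], [0, 0, 0], [0, 0, 0], [0, 0, 0], [0, 0, 0]], gripper=[0, 1, 1, 1, 1, 1], grip_force=20)

```text
clock: 3.65
eef_pos: [651.1, 62.6, 155.8]
eef_rot: [-1.027, 1.564, 0.485]
wrist_force: [0.3, 0.3, 0.1]
finger_gap: 47.6
```

Call:
jog_arm(turn=[[0, 0, 0], [0, 0, 0], [0, 0, 0]], dp=[[0, 0, 0], [0, 0, 0], [0, 0, 0]], gripper=[1, 1, 1])

```text
clock: 4.03
eef_pos: [651.1, 62.5, 155.8]
eef_rot: [-1.027, 1.564, 0.485]
wrist_force: [-1.0, -0.7, 0.0]
finger_gap: 37.5
```

Call:
jog_arm(turn=[[0, 0, 0], [0, 0, 0], [0, 0, 0]], dp=[[0, 0, 0], [0, 0, 0], [-2, 0, 0]], gripper=[1, 1, 1])

```text
clock: 4.4
eef_pos: [650.3, 62.4, 174.4]
eef_rot: [-0.665, 1.567, 0.846]
wrist_force: [0.4, 0.5, -1.1]
finger_gap: 37.4
```

```bash
python3 - <<'E'
from h import *
p,R,s=cur(); print(p,s["clock"],s["wrist_force"],s["finger_gap"])
rows(p,R,np.array([650,62.5,255]),down(math.pi/2-.062),mm=40)
pic,d=camera("scene"); cv2.imwrite("pics/s2.png",cv2.resize(pic[130:380,180:480,::-1],None,fx=2.4,fy=2.4))
E
```

```text
[650.26  62.45 174.41] 4.4 [ 0.43  0.53 -1.09] 37.42845682220499
n 3 tot d(world) [-0.26  0.05 80.59] turn [0.17 0.18 0.14]
0 turn [0.1, 0.1, 0.0] dp [-2.69, 0.0, 0.01]
1 turn [0.1, 0.1, 0.0] dp [-2.69, 0.0, 0.01]
2 turn [0.1, 0.1, 0.0] dp [-2.69, 0.01, 0.0]
```

View pics/s2.png

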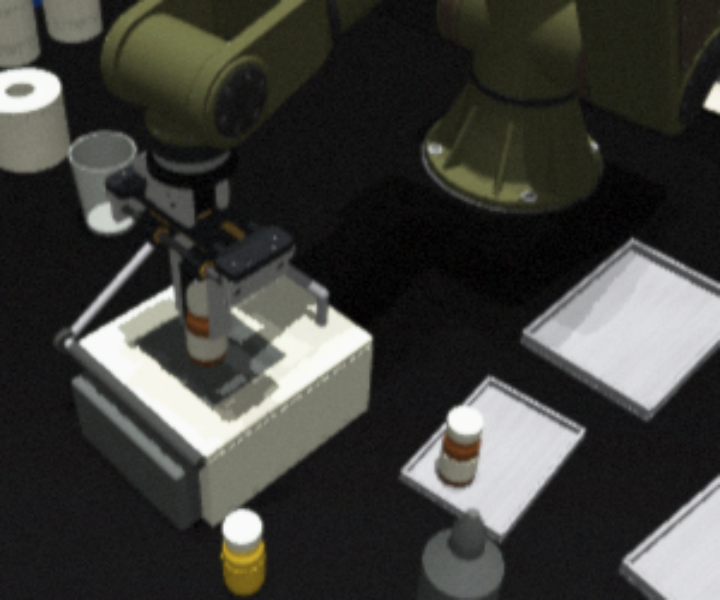

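The vial is lifted and held (gap 37.4 mm). Its base is 43.8 mm below the TCP.

Call:
jog_arm(turn=[[0, 0, 0], [0, 0, 0], [0, 0, 0]], dp=[[-3, 0, 0], [-3, 0, 0], [-2, 0, 0]], gripper=[1, 1, 1])

```text
clock: 4.82
eef_pos: [650.4, 62.3, 258.7]
eef_rot: [-1.009, 1.564, 0.503]
wrist_force: [-0.5, 0.4, -1.4]
finger_gap: 37.0
```

```bash
python3 - <<'E'
from h import *
p,R,s=cur(); print(p,s["clock"],s["wrist_force"],s["finger_gap"])
rows(p,R,np.array([427,287,235]),down(math.pi/2+.055),mm=40)
E
```

```text
[650.43  62.26 258.73] 4.825 [-0.49  0.37 -1.44] 36.99827217085334
n 8 tot d(world) [-223.43  224.74  -23.73] turn [-6.53  0.17  0.32]
0 turn [-0.8, 0.0, 0.0] dp [0.29, 2.96, 2.64]
1 turn [-0.8, 0.0, 0.0] dp [0.29, 2.92, 2.68]
2 turn [-0.8, 0.0, 0.0] dp [0.29, 2.88, 2.72]
3 turn [-0.8, 0.0, 0.0] dp [0.29, 2.84, 2.76]
4 turn [-0.8, 0.0, 0.0] dp [0.29, 2.8, 2.8]
5 turn [-0.8, 0.0, 0.0] dp [0.29, 2.76, 2.84]
6 turn [-0.8, 0.0, 0.0] dp [0.3, 2.72, 2.88]
7 turn [-0.8, 0.0, 0.0] dp [0.3, 2.68, 2.92]
```

Call:
jog_arm(turn=[[-0.8, 0, 0], [-0.8, 0, 0], [-0.8, 0, 0], [-0.8, 0, 0], [-0.8, 0, 0], [-0.8, 0, 0], [-0.8, 0, 0], [-0.8, 0, 0]], dp=[[0, 3, 2.6], [0, 2.9, 2.7], [0, 2.9, 2.7], [0, 2.8, 2.8], [0, 2.8, 2.8], [0, 2.8, 2.8], [0, 2.7, 2.9], [0, 2.7, 2.9]], gripper=[1, 1, 1, 1, 1, 1, 1, 1])

```text
clock: 5.82
eef_pos: [420.9, 291.3, 256.9]
eef_rot: [-1.211, 1.561, 0.412]
wrist_force: [1.1, -0.9, -0.6]
finger_gap: 37.3
```

```bash
python3 - <<'E'
from h import *
p,R,s=cur(); print(p,s["clock"],s["wrist_force"],s["finger_gap"])
rows(p,R,np.array([427,287,120]),down(math.pi/2+.055),mm=40)
E
```

```text
[420.93 291.34 256.89] 5.825 [ 1.14 -0.87 -0.62] 37.32028370306736
n 4 tot d(world) [   6.07   -4.34 -136.89] turn [-0.14  0.2   0.53]
0 turn [-0.0, 0.0, 0.1] dp [3.42, -0.11, -0.13]
1 turn [-0.0, 0.0, 0.1] dp [3.42, -0.12, -0.13]
2 turn [-0.0, 0.0, 0.1] dp [3.42, -0.13, -0.12]
3 turn [-0.0, 0.0, 0.1] dp [3.42, -0.14, -0.12]
```

Call:
jog_arm(turn=[[0, 0.2, 0.5], [0, 0, 0], [0, 0, 0], [0, 0, 0], [0, 0, 0], [0, 0, 0]], dp=[[1, 0, 0], [4, -0.3, -0.2], [4, 0, 0], [4, 0, 0], [2, 0, 0], [0, 0, 0]], gripper=[1, 1, 1, 1, 1, 1])

```text
clock: 6.58
eef_pos: [424.7, 288.4, 100.4]
eef_rot: [-2.86, 1.57, -1.235]
wrist_force: [0.1, 1.2, -0.6]
finger_gap: 37.1
```

```bash
python3 - <<'E'
from h import *
p,R,s=cur(); print(p,s["clock"],s["wrist_force"],s["finger_gap"])
rows(p,R,np.array([427,287,50]),down(math.pi/2+.055),mm=30)
pic,d=camera("scene"); cv2.imwrite("pics/s3.png",cv2.resize(pic[180:430,280:580,::-1],None,fx=2.4,fy=2.4))
E
```

```text
[424.72 288.4  100.39] 6.575 [ 0.05  1.24 -0.64] 37.08695007446972
n 2 tot d(world) [  2.28  -1.4  -50.39] turn [-0.09 -0.03  0.01]
0 turn [-0.0, -0.0, 0.0] dp [2.52, -0.11, -0.07]
1 turn [-0.0, -0.0, 0.0] dp [2.52, -0.11, -0.08]
```

View pics/s3.png

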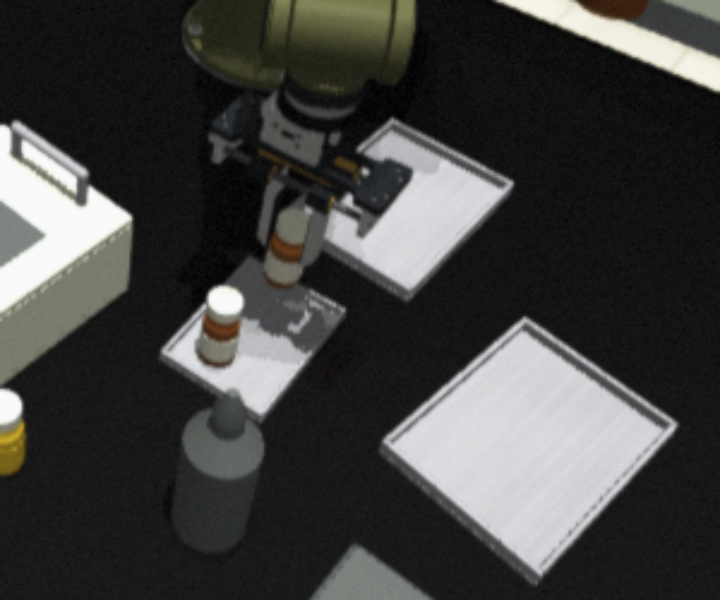

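The vial hangs upright above the near half of the tray, at (287,270) in the crop. Lowering it.

Call:
jog_arm(turn=[[0, 0, 0], [0, 0, 0], [0, 0, 0], [0, 0, 0]], dp=[[2, -0.2, -0.1], [1.8, 0, 0], [0.8, 0, 0], [0, 0, 0]], gripper=[1, 1, 1, 1])

```text
clock: 7.12
eef_pos: [430.3, 288.1, 58.4]
eef_rot: [-1.19, 1.563, 0.433]
wrist_force: [0.6, 0.2, -0.5]
finger_gap: 37.3
```

Call:
jog_arm(turn=[[0, 0, 0.4], [0, 0, 0], [0, 0, 0]], dp=[[0.5, 0, 0], [0.4, 0, 0], [0, 0, 0]], gripper=[1, 1, 1])

```text
clock: 7.5
eef_pos: [431.2, 288.6, 50.5]
eef_rot: [-0.517, 1.566, 1.106]
wrist_force: [0.1, 0.6, -1.2]
finger_gap: 37.0
```

Call:
jog_arm(turn=[[0, 0, 0], [0, 0, 0], [0, 0, 0]], dp=[[0.3, 0, 0], [0.3, 0, 0], [0, 0, 0]], gripper=[1, 1, 1])

```text
clock: 7.88
eef_pos: [433.1, 288.7, 47.2]
eef_rot: [-0.976, 1.562, 0.647]
wrist_force: [0.4, -0.1, -0.9]
finger_gap: 37.0
```

Call:
jog_arm(turn=[[0, 0, 0.3], [0, 0, 0], [0, 0, 0]], dp=[[0.25, 0, 0], [0, 0, 0], [0, 0, 0]], gripper=[1, 1, 1])

```text
clock: 8.25
eef_pos: [434.2, 289.0, 46.6]
eef_rot: [-0.677, 1.564, 0.947]
wrist_force: [0.3, 0.3, 0.1]
finger_gap: 37.4
```

Call:
jog_arm(turn=[[0, 0, 0], [0, 0, 0]], dp=[[0.25, 0, 0], [0, 0, 0]], gripper=[1, 1])

```text
clock: 8.5
eef_pos: [435.3, 289.3, 46.0]
eef_rot: [-0.859, 1.561, 0.765]
wrist_force: [-0.5, 0.6, 0.0]
finger_gap: 37.1
```

```bash
python3 - <<'E'
from h import *
p,R,s=cur(); print(p,s["clock"],s["wrist_force"],s["finger_gap"], R.as_matrix()[:,0])
pic,d=camera("scene"); cv2.imwrite("pics/s4.png",cv2.resize(pic[250:370,330:480,::-1],None,fx=5,fy=5))
E
```

```text
[435.3  289.28  45.96] 8.5 [-0.45  0.63  0.04] 37.071919200121535 [ 0.01  0.01 -1.  ]
```

View pics/s4.png

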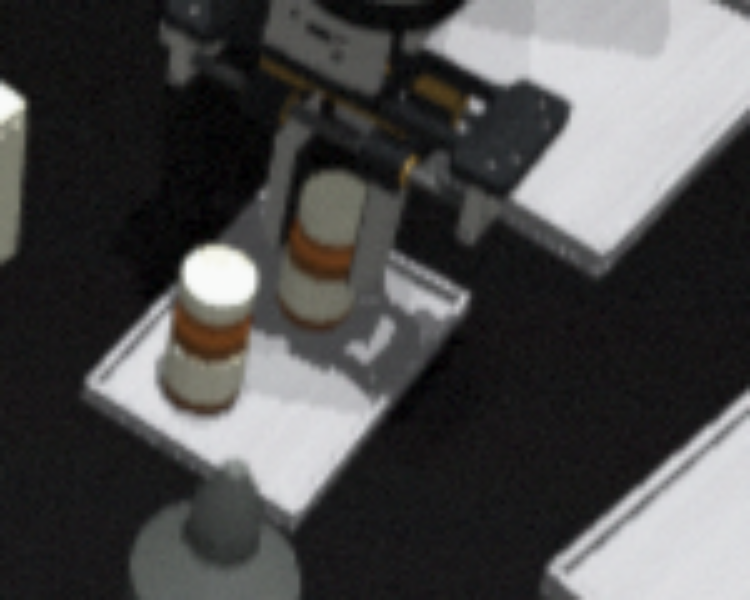

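```bash
python3 - <<'E'
from h import *
pic,d=camera("scene"); P=cloud("scene",d)
X,Y,Z=P[...,0],P[...,1],P[...,2]
im=pic.astype(int)
for nm,x0,x1,y0,y1 in (("vial",395,480,262,318),("nb",485,545,250,305)):
  for z in range(2,95,8):
    m=(abs(Z-z)<4)&(X>x0)&(X<x1)&(Y>y0)&(Y<y1); q=P[m]
    if z<10: m&=im[...,0]-im[...,2]>20; q=P[m]
    if len(q)>2: print(nm,z,len(q),np.median(q,axis=0),q.max(0))
# bottom-most reddish pixel
E
```

```text
vial 10 31 [447.77 299.68   9.05] [475.95 316.79  13.22]
vial 18 26 [446.92 296.06  18.11] [452.25 307.09  21.64]
vial 26 34 [448.91 295.55  25.88] [452.32 307.46  29.65]
vial 34 32 [448.63 295.25  33.85] [451.15 308.01  37.89]
vial 42 26 [448.56 294.95  42.55] [453.85 309.3   45.37]
vial 50 48 [446.41 290.32  50.06] [453.65 316.34  53.91]
vial 58 61 [446.46 290.25  58.11] [453.1  316.35  61.94]
vial 66 52 [445.46 292.24  65.03] [451.29 317.54  69.93]
vial 74 40 [446.51 288.34  74.52] [450.66 317.39  77.84]
vial 82 53 [446.22 294.06  82.42] [452.58 317.85  85.93]
vial 90 136 [438.46 287.93  88.51] [451.86 316.39  93.95]
nb 10 32 [528.36 286.46   9.85] [544.79 303.9   13.61]
nb 18 34 [527.61 284.34  18.41] [532.33 295.59  21.84]
nb 26 29 [527.47 285.68  25.88] [531.97 295.56  28.94]
nb 34 36 [525.79 285.77  34.04] [532.96 295.83  37.72]
nb 42 35 [528.58 282.08  41.85] [532.97 295.21  45.98]
nb 50 37 [524.76 288.41  50.51] [531.16 295.58  53.56]
nb 58 48 [526.26 283.17  58.29] [532.05 294.85  61.88]
nb 66 40 [524.36 284.59  65.45] [530.93 292.84  69.08]
nb 74 22 [524.87 285.38  75.8 ] [530.26 293.46  77.81]
nb 82 43 [523.58 279.66  82.22] [531.09 293.36  85.96]
nb 90 130 [513.67 275.97  88.07] [530.59 292.48  91.39]
```

The vial is upright, its cap level with the neighbour's (88.5 against 88.1 mm). Releasing.

Call:
jog_arm(turn=[[0, 0, 0], [0, 0, 0], [0, 0, 0], [0, 0, 0], [0, 0, 0], [0, 0, 0]], dp=[[0, 0, 0], [0, 0, 0], [0, 0, 0], [0, 0, 0], [0, 0, 0], [0, 0, 0]], gripper=[0.5, 0.4, 0.3, 0.2, 0.1, 0])

```text
clock: 9.35
eef_pos: [434.6, 289.2, 44.6]
eef_rot: [-0.736, 1.563, 0.888]
wrist_force: [0.7, -0.1, 0.4]
finger_gap: 91.4
```

Call:
jog_arm(turn=[[0, 0, 0], [0, 0, 0], [0, 0, 0], [0, 0, 0], [0, 0, 0], [0, 0, 0]], dp=[[-2, 0, 0], [-4, 0, 0], [-4, 0, 0], [-5, 0, 0], [-5, 0, 0], [0, 0, 0]], gripper=[0, 0, 0, 0, 0, 0])

```text
clock: 10.1
eef_pos: [433.1, 287.7, 250.6]
eef_rot: [-0.671, 1.564, 0.953]
wrist_force: [-0.7, -0.3, -1.1]
finger_gap: 93.9
```

```bash
python3 - <<'E'
from h import *
p,R,s=cur(); print(p,s["clock"],s["wrist_force"],s["finger_gap"])
pic,d=camera("scene"); cv2.imwrite("pics/s5.png",cv2.resize(pic[180:430,180:480,::-1],None,fx=2.4,fy=2.4))
P=cloud("scene",d);X,Y,Z=P[...,0],P[...,1],P[...,2]
m=(Z>80)&(Z<100)&(X>395)&(X<470)&(Y>250)&(Y<330); print(P[m].mean(0),P[m].max(0))
c=-.062; J0=math.pi+c
for J in (c,c+math.pi): print(J,(R.inv()*down(J)).as_rotvec(degrees=True))
print(s["joints"])
E
```

```text
[433.14 287.73 250.59] 10.1 [-0.66 -0.26 -1.1 ] 93.92125270704545
[434.2  288.78  87.24] [449.66 304.61  92.13]
-0.062 [96.6   0.42 -0.07]
3.0795926535897933 [-83.4    0.07   0.41]
[ 0.51  0.2   1.54  0.    1.39 -1.11]
```

View pics/s5.png

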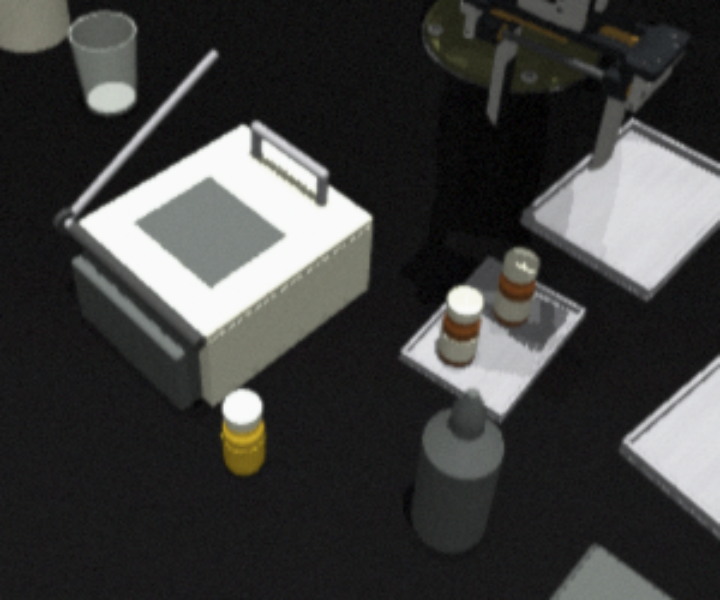

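The vial stands on the near half of the tray at about (432,287), at (516,290) in the crop. Now the handle.

```bash
python3 - <<'E'
from h import *
p,R,s=cur()
rows(p,R,np.array([522.5,51,245]),down(-.062),n=10)
E
```

```text
n 10 tot d(world) [  90.   -236.36   -3.22] turn [96.6   0.19 -0.13]
0 turn [9.7, 0.0, -0.0] dp [0.02, -0.77, -2.41]
1 turn [9.7, 0.0, -0.0] dp [0.03, -1.17, -2.24]
2 turn [9.7, 0.0, -0.0] dp [0.03, -1.53, -2.02]
3 turn [9.7, 0.0, -0.0] dp [0.03, -1.84, -1.73]
4 turn [9.7, 0.0, -0.0] dp [0.03, -2.11, -1.4]
5 turn [9.7, 0.0, -0.0] dp [0.03, -2.31, -1.02]
6 turn [9.7, 0.0, -0.0] dp [0.03, -2.45, -0.62]
7 turn [9.7, 0.0, -0.0] dp [0.03, -2.52, -0.2]
8 turn [9.7, 0.0, -0.0] dp [0.03, -2.52, 0.22]
9 turn [9.7, 0.0, -0.0] dp [0.03, -2.45, 0.64]
```

Call:
jog_arm(turn=[[9.7, 0, 0], [9.7, 0, 0], [9.7, 0, 0], [9.7, 0, 0], [9.7, 0, 0], [9.7, 0, 0], [9.7, 0, 0], [9.7, 0, 0]], dp=[[0, -0.8, -2.4], [0, -1.2, -2.2], [0, -1.5, -2], [0, -1.8, -1.7], [0, -2.1, -1.4], [0, -2.3, -1], [0, -2.5, -0.6], [0, -2.5, -0.2]], gripper=[0, 0, 0, 0, 0, 0, 0, 0])

```text
clock: 11.15
eef_pos: [499.0, 92.5, 233.6]
eef_rot: [3.015, 1.552, -3.039]
wrist_force: [0.4, -0.2, 0.1]
finger_gap: 94.1
```

```bash
python3 - <<'E'
from h import *
p,R,s=cur(); print(p)
rows(p,R,np.array([522.5,51,240]),down(-.062))
E
```

```text
[498.97  92.53 233.61]
n 2 tot d(world) [ 23.53 -41.53   6.39] turn [16.68 -1.1   0.02]
0 turn [8.3, -0.5, 0.0] dp [-0.34, -2.29, 0.67]
1 turn [8.3, -0.5, 0.0] dp [-0.33, -2.17, 1.0]
```

Call:
jog_arm(turn=[[8.3, -0.5, 0], [8.3, -0.5, 0], [0, 0, 0]], dp=[[0, -2.3, 0.7], [0, -2.2, 1], [0, 0, 0]], gripper=[0, 0, 0])

```text
clock: 11.52
eef_pos: [521.9, 47.9, 227.8]
eef_rot: [-2.98, 1.561, -3.053]
wrist_force: [-0.4, -0.2, -0.4]
finger_gap: 94.1
```

```bash
python3 - <<'E'
from h import *
p,R,s=cur(); print(p)
rows(p,R,np.array([522.5,51,190]),down(-.062),mm=30)
E
```

```text
[521.93  47.88 227.83]
n 2 tot d(world) [  0.57   3.12 -37.83] turn [-0.63 -0.53  0.08]
0 turn [-0.3, -0.3, 0.0] dp [1.89, 0.16, 0.03]
1 turn [-0.3, -0.3, 0.0] dp [1.89, 0.16, 0.03]
```

Call:
jog_arm(turn=[[-0.6, -0.5, 0], [0, 0, 0], [0, 0, 0], [0, 0, 0]], dp=[[1, 0.3, 0.1], [2.5, 0, 0], [2, 0, 0], [0, 0, 0]], gripper=[0, 0, 0, 0])

```text
clock: 12.02
eef_pos: [520.6, 54.0, 167.2]
eef_rot: [-2.838, 1.566, -2.888]
wrist_force: [0.2, 0.1, -0.7]
finger_gap: 94.2
```

```bash
python3 - <<'E'
from h import *
p,R,s=cur(); print(p,s["wrist_force"])
rows(p,R,np.array([522.5,51,135]),down(-.062),mm=30)
pic,d=camera("scene"); cv2.imwrite("pics/s6.png",cv2.resize(pic[130:330,180:420,::-1],None,fx=3,fy=3))
E
```

```text
[520.57  54.   167.16] [ 0.15  0.06 -0.67]
n 2 tot d(world) [  1.93  -3.   -32.16] turn [ 0.73 -0.25  0.08]
0 turn [0.4, -0.1, 0.0] dp [1.61, -0.14, 0.11]
1 turn [0.4, -0.1, 0.0] dp [1.61, -0.14, 0.11]
```

View pics/s6.png

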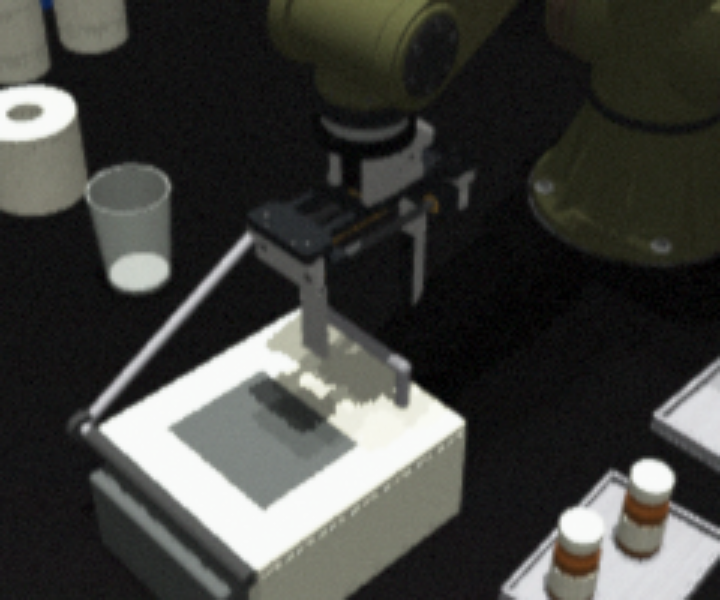

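The fingers straddle the bar, and the gripper body is well inside the rod in y. Descending and closing.

Call:
jog_arm(turn=[[0.7, -0.2, 0], [0, 0, 0], [0, 0, 0]], dp=[[1.6, -0.3, 0.2], [1.4, 0, 0], [0, 0, 0]], gripper=[0, 0, 0])

```text
clock: 12.45
eef_pos: [523.4, 52.0, 139.0]
eef_rot: [-0.252, 1.567, -0.31]
wrist_force: [-0.2, -0.3, -0.6]
finger_gap: 94.1
```

Call:
jog_arm(turn=[[0, 0, 0], [0, 0, 0], [0, 0, 0], [0, 0, 0], [0, 0, 0], [0, 0, 0], [0, 0, 0], [0, 0, 0]], dp=[[0, 0, 0], [0, 0, 0], [0, 0, 0], [0, 0, 0], [0, 0, 0], [0, 0, 0], [0, 0, 0], [0, 0, 0]], gripper=[1, 1, 1, 1, 1, 1, 1, 1], grip_force=50)

```text
clock: 13.45
eef_pos: [524.1, 52.2, 141.0]
eef_rot: [-0.105, 1.565, -0.162]
wrist_force: [-7.7, 0.9, 2.3]
finger_gap: 17.3
```

```bash
python3 - <<'E'
from h import *
p,R,s=cur(); print(p,s["clock"],s["wrist_force"],s["finger_gap"])
rows(p,R,np.array([522.5,51,135]),down(-.062),mm=30)
E
```

```text
[524.08  52.23 140.95] 13.45 [-7.75  0.95  2.34] 17.32689981163311
n 1 tot d(world) [-1.58 -1.23 -5.95] turn [0.28 0.35 0.04]
0 turn [0.3, 0.3, 0.0] dp [0.59, -0.13, -0.15]
```

Call:
jog_arm(turn=[[0, 0, 0], [0.3, 0.3, 0], [0, 0, 0]], dp=[[0, 0, 0], [0.6, -0.1, -0.2], [0.2, 0, 0]], gripper=[0.6, 0.6, 0.6])

```text
clock: 13.82
eef_pos: [521.9, 51.3, 132.4]
eef_rot: [-0.965, 1.57, -1.027]
wrist_force: [-0.9, -0.3, 0.3]
finger_gap: 37.6
```

Call:
jog_arm(turn=[[0, 0, 0], [0, 0, 0], [0, 0, 0], [0, 0, 0], [0, 0, 0], [0, 0, 0], [0, 0, 0]], dp=[[0, 0, 0], [0, 0, 0], [0, 0, 0], [0, 0, 0], [0, 0, 0], [0, 0, 0], [0, 0, 0]], gripper=[1, 1, 1, 1, 1, 1, 1])

```text
clock: 14.7
eef_pos: [521.0, 51.3, 132.1]
eef_rot: [-2.789, 1.568, -2.852]
wrist_force: [-2.8, 0.2, 0.3]
finger_gap: 10.7
```

```bash
python3 - <<'E'
from h import *
for n in ("top","scene"):
    P=cloud(n,np.load(f"pics/{n}0.npy"))
    X,Y,Z=P[...,0],P[...,1],P[...,2]
    q=P[(Z>125)&(Z<230)&(X>490)&(X<760)&(Y<-50)&(Y>-90)]
    c=q.mean(0)
    for tr in (100,80,60):
        for _ in range(6):
            u=np.linalg.svd(q-c)[2][0]; u*=-np.sign(u[0])
            t=(q-c)@u; r=np.linalg.norm((q-c)-np.outer(t,u),axis=1); q=q[(r<8)&(abs(t)<tr)]; 
        q=q; c=q.mean(0)
        print(n,tr,len(q),"ang",np.arctan2(u[2],np.hypot(u[0],u[1])),"yaw",np.arctan2(-u[1],-u[0]),c)
p,R,s=cur(); yaw=-.062
f=np.array([math.cos(yaw),math.sin(yaw),0]); print(p,s["joints"])
H=np.array([p[0],p[1],0])+203*f; H[2]=106
ax=np.array([-math.sin(yaw),math.cos(yaw),0]); print("H",H.tolist())
for th in (.2,.485):
    D=Ro.from_rotvec(ax*th); tp=H+D.apply(p-H); rows(p,R,tp,D*R,mm=12,deg=3); p,R=tp,D*R if th==.2 else R; break
E
```

```text
top 100 169 ang 0.4874949082308065 yaw -0.05779139996762894 [596.54 -67.34 174.09]
top 80 137 ang 0.48887077574725063 yaw -0.05774224980196311 [597.38 -67.4  173.66]
top 60 103 ang 0.4947983015244814 yaw -0.05986662532539073 [601.18 -67.62 171.58]
scene 100 317 ang 0.4850900309179862 yaw -0.058498737284385385 [604.23 -65.4  169.65]
scene 80 260 ang 0.48601108800347637 yaw -0.05734574011856837 [604.02 -65.39 169.65]
scene 60 194 ang 0.48676861478283445 yaw -0.05872395198735964 [604.61 -65.46 169.36]
[521.01  51.3  132.09] [ 0.03  0.32  1.68 -0.    1.15  0.09]
H [723.6226714571933, 38.72239254103039, 106.0]
n 4 tot d(world) [ 9.21 -0.57 39.81] turn [-0.01 11.46 -0.01]
0 turn [-0.0, 2.9, -0.0] dp [-1.0, -0.0, 0.23]
1 turn [-0.0, 2.9, -0.0] dp [-1.01, -0.0, 0.18]
2 turn [-0.0, 2.9, -0.0] dp [-1.01, -0.0, 0.13]
3 turn [-0.0, 2.9, -0.0] dp [-1.02, -0.0, 0.08]
```

Call:
jog_arm(turn=[[0, 2.9, 0], [0, 2.9, 0], [0, 2.9, 0], [0, 2.9, 0]], dp=[[-1, 0, 0.13], [-1, 0, 0.13], [-1, 0, 0.13], [-1, 0, 0.13]], gripper=[1, 1, 1, 1])

```text
clock: 15.2
eef_pos: [529.2, 50.8, 170.1]
eef_rot: [-3.137, 1.359, 3.083]
wrist_force: [0.8, -0.4, -6.4]
finger_gap: 10.6
```

```bash
cat >> h.py <<'E'
H=np.array([723.6,38.7,106.]); yaw=-.062
f=np.array([math.cos(yaw),math.sin(yaw),0]); ax=np.array([-math.sin(yaw),math.cos(yaw),0])
P0=np.array([521,51.3,132.1]); R0=down(yaw)
def lidang():
    p,R,s=cur(); g=p-19*R.as_matrix()[:,0]; v=g-H
    return math.atan2(v[2],-(v@f))-math.atan2(45,203), np.hypot(v[2],v@f), p,R,s
def goto(th,**k):
    a,r,p,R,s=lidang(); print("clock",s["clock"],"lid~",a,"r",r,"F",s["wrist_force"],"gap",s["finger_gap"],"tilt",(R0.inv()*R).as_rotvec())
    D=Ro.from_rotvec(ax*th); rows(p,R,H+D.apply(P0-H),D*R0,**k)
E
python3 - <<'E'
from h import *
goto(.35,mm=12,deg=3)
pic,d=camera("scene"); cv2.imwrite("pics/s7.png",cv2.resize(pic[130:330,180:420,::-1],None,fx=3,fy=3))
E
```

```text
clock 15.2 lid~ 0.19088745679891508 r 207.96718586007012 F [ 0.82 -0.39 -6.4 ] gap 10.642252118951717 tilt [ 0.    0.21 -0.  ]
n 3 tot d(world) [13.04 -0.84 29.99] turn [-0.04  7.94  0.04]
0 turn [-0.0, 2.6, 0.0] dp [-1.07, -0.0, 0.22]
1 turn [-0.0, 2.6, 0.0] dp [-1.08, -0.0, 0.17]
2 turn [-0.0, 2.6, 0.0] dp [-1.08, -0.0, 0.12]
```

View pics/s7.png

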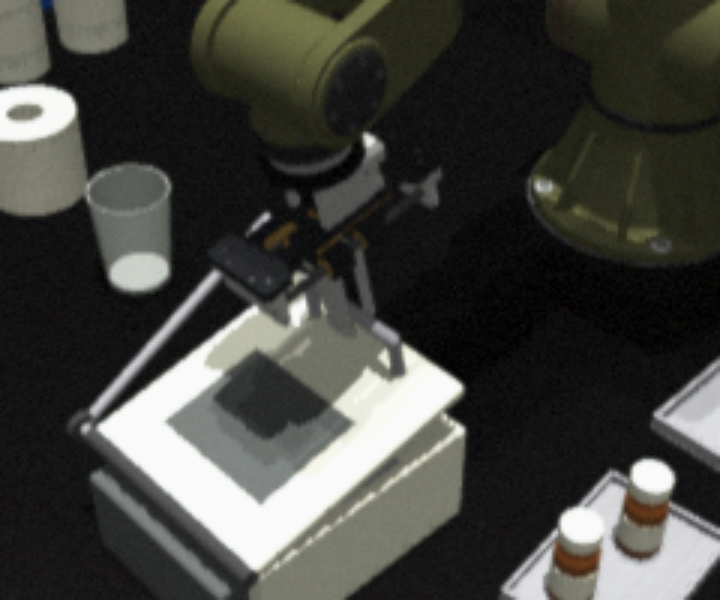

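The lid is opening with the grip, about 0.19 rad so far, and the rod hasn't moved. I'll keep lifting.

Call:
jog_arm(turn=[[0, 2.7, 0], [0, 2.7, 0], [0, 2.6, 0], [0, 0, 0]], dp=[[-1.1, 0, 0.18], [-1.1, 0, 0.16], [-1.1, 0, 0.14], [0, 0, 0]], gripper=[1, 1, 1, 1])

```text
clock: 15.75
eef_pos: [541.2, 50.1, 198.9]
eef_rot: [-3.138, 1.209, 3.083]
wrist_force: [-8.6, 0.2, -2.0]
finger_gap: 10.6
```

```bash
python3 - <<'E'
from h import *
goto(.487,mm=12,deg=3)
E
```

```text
clock 15.75 lid~ 0.3432363688468907 r 207.93192474607605 F [-8.62  0.23 -1.97] gap 10.571350081581546 tilt [ 0.    0.36 -0.  ]
n 3 tot d(world) [15.54 -1.01 25.13] turn [-0.05  7.15  0.06]
0 turn [-0.0, 2.4, 0.0] dp [-0.97, -0.0, 0.19]
1 turn [-0.0, 2.4, 0.0] dp [-0.97, -0.0, 0.15]
2 turn [-0.0, 2.4, 0.0] dp [-0.98, -0.0, 0.11]
```

Call:
jog_arm(turn=[[0, 2.4, 0], [0, 2.4, 0], [0, 2.3, 0], [0, 0, 0]], dp=[[-1, 0, 0.16], [-1, 0, 0.15], [-1, 0, 0.12], [0, 0, 0]], gripper=[1, 1, 1, 1])

```text
clock: 16.25
eef_pos: [555.0, 49.2, 222.2]
eef_rot: [-3.137, 1.078, 3.084]
wrist_force: [-10.1, 0.3, 0.4]
finger_gap: 10.8
```

```bash
python3 - <<'E'
from h import *
goto(.487,mm=12,deg=3)
pic,d=camera("scene"); np.save("pics/s8.npy",d); cv2.imwrite("pics/s8f.png",pic[...,::-1]); cv2.imwrite("pics/s8.png",cv2.resize(pic[130:330,180:420,::-1],None,fx=3,fy=3))
for n in ("scene","top"):
    if n=="top": pic,d=camera(n); cv2.imwrite("pics/t8.png",pic[...,::-1])
    P=cloud(n,d)
    # plane of lid: points within the lid region
    v=P-H; fx=-(v@f); ly=v@ax; z=P[...,2]-106
    for th0 in (.45,):
        th=th0
        for _ in range(8):
            # height above lid mid-plane (top +6)
            h=-fx*math.sin(th)+z*math.cos(th); l=fx*math.cos(th)+z*math.sin(th)
            m=(abs(h-6)<(12 if _<3 else 5))&(l>20)&(l<220)&(abs(ly)<95)
            A=np.polyfit(fx[m],z[m],1); th=math.atan(A[0])
        print(n,"lid plane ang",th,m.sum(),"offset",np.median(h[m]))
    m=(ly<-98)&(ly>-135)&(fx>15)&(fx<215)&(z>15)&(abs(z*math.cos(.487)-fx*math.sin(.487))<12)
    A=np.polyfit(fx[m],z[m],1); print("rod",math.atan(A[0]),m.sum())
E
```

```text
clock 16.25 lid~ 0.47530170943872696 r 207.9402083938008 F [-10.1    0.32   0.37] gap 10.809376012797676 tilt [ 0.    0.49 -0.  ]
n 1 tot d(world) [ 1.71 -0.16  1.89] turn [-0.07 -0.3   0.11]
0 turn [-0.1, -0.3, 0.1] dp [-0.25, -0.01, 0.06]
scene lid plane ang 0.47083824312314343 5147 offset 6.447595693378915
rod 0.4738121041641327 188
top lid plane ang 0.47149395905883423 474 offset 5.31537697026252
rod 0.48937250739063864 203
```

View pics/s8.png

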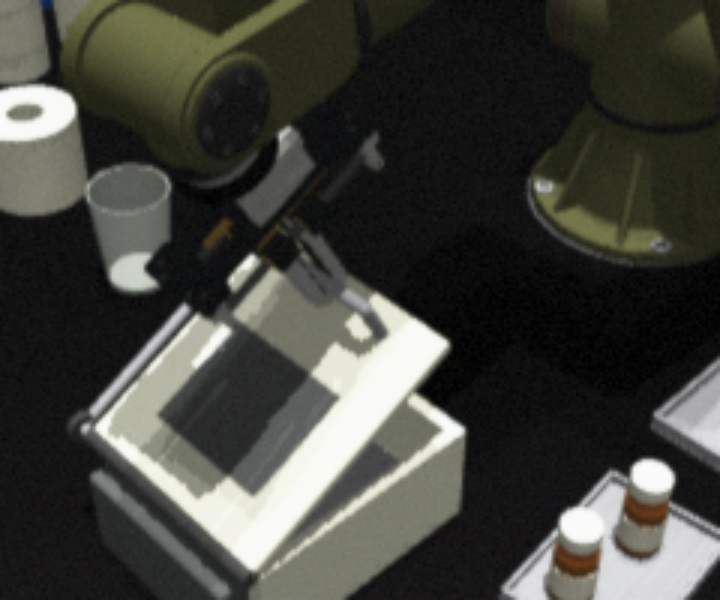

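Call:
jog_arm(turn=[[0, 0, 0], [0, 0, 0], [0, 0, 0], [0, 0, 0], [0, 0, 0], [0, 0, 0]], dp=[[-0.25, 0, 0.06], [0, 0, 0], [0, 0, 0], [0, 0, 0], [0, 0, 0], [0, 0, 0]], gripper=[1, 1, 1, 1, 1, 1])

```text
clock: 17.1
eef_pos: [553.0, 49.3, 219.7]
eef_rot: [-3.134, 1.081, 3.087]
wrist_force: [-6.2, 0.1, -2.1]
finger_gap: 10.5
```

```bash
cat > chk.py <<'E'
from h import *
goto(.487,mm=12,deg=3)
for n in ("scene","top"):
    pic,d=camera(n); P=cloud(n,d); v=P-H; fx=-(v@f); ly=v@ax; z=P[...,2]-106; th=.47
    for _ in range(8):
        h=-fx*math.sin(th)+z*math.cos(th); l=fx*math.cos(th)+z*math.sin(th)
        m=(abs(h-6)<(12 if _<3 else 5))&(l>20)&(l<220)&(abs(ly)<95)
        A=np.polyfit(fx[m],z[m],1); th=math.atan(A[0])
    print(n,"lid plane ang",th,m.sum())
    q=P[(P[...,2]>80)&(P[...,2]<100)&(P[...,0]>395)&(P[...,0]<470)&(P[...,1]>250)&(P[...,1]<330)]; print("vial cap",q.mean(0),q.max(0))
    q=P[(P[...,2]>80)&(P[...,2]<100)&(P[...,0]>480)&(P[...,0]<550)&(P[...,1]>240)&(P[...,1]<320)]; print("nb cap",q.mean(0),q.max(0))
    cv2.imwrite(f"pics/end_{n}_{manip.read_state()['clock']:.2f}.png",pic[...,::-1])
goto(.487)
E
python3 chk.py; ls pics
```

```text
clock 17.1 lid~ 0.45998347002458373 r 207.9782561394343 F [-6.16  0.13 -2.13] gap 10.48697671611725 tilt [ 0.    0.49 -0.  ]
n 1 tot d(world) [ 3.72 -0.25  4.35] turn [-0.08 -0.18  0.2 ]
0 turn [-0.1, -0.2, 0.2] dp [-0.56, -0.0, 0.12]
scene lid plane ang 0.4560528091189391 5125
vial cap [433.77 288.93  87.08] [450.24 304.85  91.39]
nb cap [514.93 276.92  87.42] [531.87 294.13  91.43]
top lid plane ang 0.45147856118567886 468
vial cap [430.19 286.57  87.28] [447.63 304.56  93.76]
nb cap [510.75 275.3   87.36] [527.99 293.03  97.22]
clock 17.2 lid~ 0.45966300133345095 r 207.97155337420904 F [-6.41  0.06 -3.29] gap 10.247873235451806 tilt [ 0.    0.49 -0.  ]
n 1 tot d(world) [ 3.76 -0.27  4.41] turn [-0.08 -0.18  0.21]
0 turn [-0.1, -0.2, 0.2] dp [-0.57, -0.01, 0.12]
a.png
b.png
end_scene_17.15.png
end_top_17.20.png
s1.png
s2.png
s3.png
s4.png
s5.png
s6.png
s7.png
s8.npy
s8.png
s8f.png
scene0.npy
scene0.png
t8.png
top0.npy
top0.png
```

Zero rows let the pose sag, because each one re-targets the measured pose. So I'll end on an upward push with no zero row after it.

Call:
jog_arm(turn=[[0, 0, 0], [0, 0, 0]], dp=[[-0.5, 0, 0.1], [-0.4, 0, 0.1]], gripper=[1, 1])

```text
clock: 17.45
eef_pos: [557.7, 49.1, 225.3]
eef_rot: [-3.132, 1.08, 3.088]
wrist_force: [-8.6, 0.0, -2.4]
finger_gap: 11.0
```

```bash
python3 chk.py
```

```text
clock 17.45 lid~ 0.4947951229771289 r 207.9594452552462 F [-8.59  0.02 -2.39] gap 11.047689114428032 tilt [ 0.    0.49 -0.  ]
n 1 tot d(world) [-0.91  0.02 -1.2 ] turn [-0.08 -0.21  0.24]
0 turn [-0.1, -0.2, 0.2] dp [0.15, -0.0, -0.02]
scene lid plane ang 0.49050848951488313 5162
vial cap [434.05 288.84  87.37] [451.09 305.57  92.13]
nb cap [514.84 277.34  87.05] [530.55 293.52  91.62]
top lid plane ang 0.4922939421776112 458
vial cap [430.05 286.67  87.42] [447.56 304.21  95.19]
nb cap [510.88 275.19  87.46] [526.99 293.2   99.22]
clock 17.55 lid~ 0.49525241552356825 r 207.95953787374395 F [-7.6  -0.39 -2.39] gap 10.305632165900276 tilt [ 0.    0.49 -0.  ]
n 1 tot d(world) [-0.98  0.05 -1.27] turn [-0.08 -0.2   0.24]
0 turn [-0.1, -0.2, 0.2] dp [0.16, -0.0, -0.03]
```

```bash
python3 chk.py | grep -E "ang|clock"; ls pics | grep end_scene; python3 - <<'E'
import cv2,glob
f=sorted(glob.glob("pics/end_scene*"))[-1]; cv2.imwrite("pics/fin.png",cv2.resize(cv2.imread(f)[150:400,180:480],None,fx=2.4,fy=2.4))
E
```

```text
clock 17.55 lid~ 0.49525241552356825 r 207.95953787374395 F [-7.6  -0.39 -2.39] gap 10.305632165900276 tilt [ 0.    0.49 -0.  ]
scene lid plane ang 0.4904451067292949 5157
top lid plane ang 0.48873378185482036 454
clock 17.65 lid~ 0.4943008808538344 r 207.9568958460107 F [-7.22 -1.02 -2.6 ] gap 10.485010076098948 tilt [ 0.    0.49 -0.  ]
end_scene_17.15.png
end_scene_17.50.png
end_scene_17.60.png
```

View pics/fin.png

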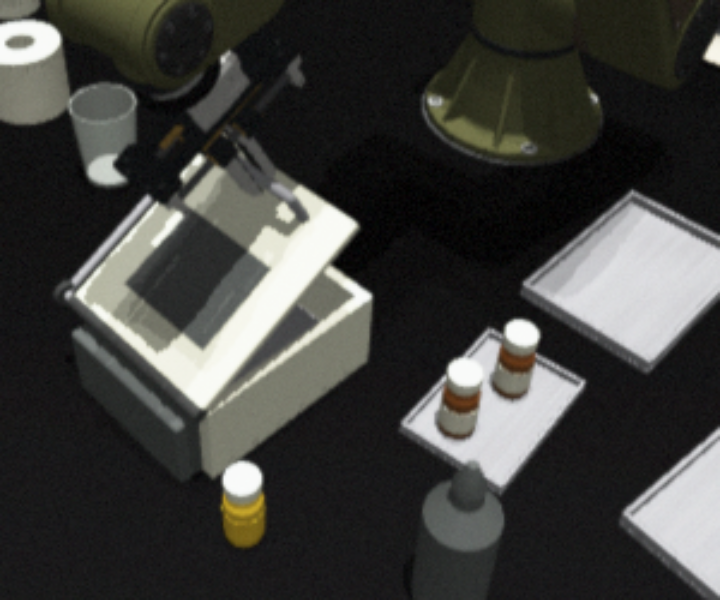

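The lid edge runs parallel to the rod, both bottles stand on the tray at (516,360) and (461,400), and the pose is steady. Handing in.

```bash
python3 -c "
from cell import order
print(order.sign_off())"
```

```text
the job is handed in; nothing more can be done
None
```

I stood the bottle upright on the near half of the smallest tray while the lid was still shut. I then gripped the bar handle, lifted the lid level with the gauge arm, and handed in at about 17.7 s with the lid still held. The sign-off gives no verdict, so I don't know how it was judged.

**Lid angle:** In the last checks it measured 0.490 rad (scene camera), 0.489 (top camera) and 0.494 (arm kinematics). Before the lift I measured the gauge arm at about 0.487 rad. The lid stayed steady over the last 0.2 s.

**Gauge arm:** With the lid up and the gripper partly hiding the arm, the two cameras disagreed: 0.474 (scene) and 0.489 (top). I put the lower value down to the view being blocked. Either way the lid is within 0.07 rad of it. I saw no sign that the arm shifted, but I didn't measure its tip again after the lift.

**Bottles:** The moved bottle's cap was level with the neighbour's, both at about 87 mm, and the neighbour had not moved. I checked the beaker and wash bottle only by eye, and the dish wasn't rechecked.

**Lid sag:** The lid sagged to 0.46 rad while I paused, because each still row resets the target to the measured pose. I fixed this by ending on an upward push with no pause after it.

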